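# Lay the long vase on the turning stand

### The arm

A 7-joint arm with a two-finger parallel gripper is mounted at the origin on the work surface. World frame = base frame: x ahead of the robot, y to its left, z up, the work surface at z = 0. Lengths are in m, angles in rad, forces in N, time in s.
With the tool pointing down it reaches from about 0.4 to 0.9 m from the base axis. Payload 5.5 kg.
Tool frame: the origin (TCP) lies at the very end of the fingers, on their centre line; the grasp point (between the pads) lies behind it (arm.grip_depth is the x of the grasp point in the tool frame, in m); x points along the fingers, z is the direction in which the jaws open and shut, and the axes are right-handed (so a half turn about x gives the same grasp; the last joint's range is limited). The gripper opens to 85 mm and grips with 20 to 120 N. Pads are 22 mm wide; open, the fingers measure 114 mm over their backs; the gripper's body (76 mm by 85 mm) begins 54 mm behind the grasp point. The pads swing forward as they close: fully open they stand 13 mm farther back than shut.
Start: joints at [1.409, 0.501, -0.427, 1.55, 0.221, 1.138, -0.21], TCP at [0.268, -0.592, 0.231] pointing down, gripper open.
Joint ranges: [-2.88, 2.88], [-0.31, 2.03], [-1.54, 1.56], [0.2, 2.42], [-1.41, 4.55], [0.19, 2.02], [-2.57, 2.57]. Speed limits (rad/s): [2.57, 2.57, 3.14, 3.14, 3.14, 3.14, 3.14].

### API

Orientations are given as [roll, pitch, yaw] about the fixed x, y, z axes, in that order (R = Rz(yaw) Ry(pitch) Rx(roll)).
In Python, from plant import arm gives the robot as it stands.
- The arm moves only by the shell command python3 -m jog 'ROWS' [FORCE]. ROWS is JSON, a list of rows, each an object with "offset": the shift along the tool's x, y, z in units of 300 mm (1.0 is 300 mm), a list of three; "twist": the turn, a rotation vector about the tool's x, y, z in units of pi/4 rad (1.0 is pi/4 rad), a list of three; "gripper": the opening, from -1 (shut) to 1 (fully open), so that 0 is half open. A call has 1 to 8 rows; each row is the pose to reach, as a shift and turn from the pose measured when the call began, along the tool's axes at that moment; what a row does not reach only later rows make up. A row lasts 1/12 s, in which the tool goes at most 41.7 mm and 7.16 degrees, less where a joint would pass 70% of its speed; a pose out of reach is approached as far as the arm can. A call with a number of a shift or a turn outside -1 to 1 is refused whole. A call with a gripper value outside its range is refused whole. The fingers move at their own pace and stop on an object; FORCE is the grip in N (left out, the last holds). Time passes only in rows, so rows that repeat a pose let the fingers close. It gives the time, the measured TCP pose, the force and the opening at its end, in the units of the state.
- arm.state(): the state, without advancing time (a new reading comes with each control period).
- arm.capture(name): name is "scene" or "top" or "wrist"; returns the picture (420x560x3 uint8, red, green, blue); there is no depth.
- arm.get_calibration(name): a dict with "fx", "fy", "cx", "cy" (pixels), "dist" ([k1, k2, p1, p2, k3] as OpenCV has them; the pictures are not rectified), "R" (3x3) and "t" (3): a world point X has camera coordinates R X + t; the wrist camera has in their place "hand_eye" (4x4, takes a point from camera to tool coordinates, whose origin is the TCP and whose axes are the tool frame's). Camera axes: x right, y down, z forward; pixel columns grow to the right and rows downward; lengths in m; the calibration is good to about 2 mm. A picture is of the moment at which its call begins: read the wrist's pose just before it. get_calibration takes no time and is no camera call.
- arm.close_job(): hands the job in, once; it reports no verdict.
The state is a dict: "t": time; "joints": joint angles; "joint_vel": joint speeds; "joint_efforts": joint torques, N m; "tool_pos": TCP position; "orientation": TCP orientation; "wrist_force": force on the tool from outside, world axes, zero at the start; "torque": the same for the moment, N m; "opening": opening from 0.0 (shut) to 1.0 (fully open).
Only numpy, scipy, OpenCV 4.12 (cv2) and the standard library are available. Lean on these libraries where they do the work, as an engineer would, in place of code of your own. Each camera call takes 0.05 s, during which the arm holds its last target. There are 200 camera calls.

### The job

Two slim white vases lie on wooden rests on the inspection bench. Take the long one and lay it lengthwise and centred on the empty turning stand, so that it rests on all four wheels. Lower it gently rather than dropping it, without setting the free-running rollers spinning (less than a quarter turn), then let go and leave it lying still.

Things in the scene. Friction and masses are not known exactly. Their poses are not given: they have to be found in the camera images.
- long_vase: Plain straight white cylinder vase, 44 mm diameter, 200 mm long, 0.25-0.5 kg, lying level on a wooden rest (blocks and ribs only under the vase, up to 30 mm high; board 8 mm thick, 200 x 90), axis 47 mm above the bench. Origin mid-length on its axis; x along the axis to the mouth, y and z any way round. A 110 mm look-alike on an equal rest is not meant, nor the long one on the other stand.
- free_stand_seat (a point): Where the vase's middle belongs on the empty stand (steel base 200 x 100 mm, fixed): 65 mm above the bench, vase axis along x (level, along the rollers, either way round), z up. Two rollers at y +-25 mm: 8 mm shafts, 34 mm high, each with black 36 mm wheels, 16 mm wide, at x +-65 mm; fingers fit between these. An equal stand carrying a vase is not meant.
- free_stand_roller_left (a joint): Turning angle (rad) of the empty stand's roller on the seat's +y side, 0 at the start; it spins freely either way with hardly any friction.
- free_stand_roller_right (a joint): The same for the roller on the seat's -y side.
Mind the look-alikes: they are no part of the job. What is shaped like the long_vase but purple is not meant. Leave any orange look-alike of the part that bears free_stand_seat alone.

How it is judged:
At the end, for the whole second after the job is handed in: The long vase lies at rest on the empty stand's four wheels: its middle within 15 mm lengthwise, 8 mm crosswise and 6 mm in height of the seat point, its axis within 10 degrees of the stand's length (either way round), vase and rollers still (x of long_vase in the frame of free_stand_seat between -0.015 and 0.015 m and y of long_vase in the frame of free_stand_seat between -0.008 and 0.008 m and z of long_vase in the frame of free_stand_seat between -0.006 and 0.006 m and angle between the x axis of long_vase and the x axis of free_stand_seat, either way round below 0.17 rad and linear speed of long_vase below 0.02 m/s and angular speed of long_vase below 0.3 rad/s and velocity of joint free_stand_roller_left between -0.4 and 0.4 rad/s and velocity of joint free_stand_roller_right between -0.4 and 0.4 rad/s); the robot touches nothing.
It fails at once if a roller of the empty stand turned by more than a quarter turn (value of joint any of free_stand_roller_left, free_stand_roller_right above 1.57 rad or value of joint any of free_stand_roller_left, free_stand_roller_right below -1.57 rad).
It fails at once if the vase was dropped or slammed onto the wheels (faster than 0.35 m/s within 25 mm above the seat, a free fall of over 6 mm) (horizontal distance between long_vase and free_stand_seat below 0.025 m and z of long_vase in the frame of free_stand_seat below 0.025 m and linear speed of long_vase above 0.35 m/s).
It also fails if it takes over 38 s, if anything falls off the work surface, if the arm or the gripper's body presses on something with over 40 N, if the wrist force passes 120 N, or if a joint passes its speed limit or range.

## Working session

There is one attempt and no reset: what is moved stays moved. The work goes in short steps, Python scripts to look and compute and a shell command to move; the robot and the scene stay as the last step left them, time stands still between calls to the robot, and variables do not carry over. Pictures are saved under pics/ and viewed, about 8 in all and at most 12, crops included, and the job is handed in when it is done.

```bash
ls; mkdir -p pics; python3 - <<'E'
from plant import arm
import cv2,numpy as np
for n in("scene","top"):
    cv2.imwrite(f"pics/{n}0.png",arm.capture(n)[:,:,::-1])
    c=arm.get_calibration(n);print(n,{k:np.round(v,3).tolist() for k,v in c.items()})
print(arm.state(),arm.grip_depth, arm.get_calibration("wrist"))
E
```

```text
pics
scene {'fx': 387.731, 'fy': 387.731, 'cx': 281.607, 'cy': 207.652, 'dist': [-0.006, 0.0, 0.0, 0.0, 0.0], 'R': [[0.314, 0.949, -0.019], [0.695, -0.243, -0.677], [-0.647, 0.199, -0.736]], 't': [-0.144, -0.247, 1.308]}
top {'fx': 403.365, 'fy': 403.365, 'cx': 279.893, 'cy': 214.427, 'dist': [-0.006, 0.0, 0.0, 0.0, 0.0], 'R': [[0.149, -0.989, 0.007], [-0.964, -0.147, -0.222], [0.221, 0.027, -0.975]], 't': [-0.047, 0.43, 0.869]}
{'t': 0.1, 'joints': array([ 1.40919837,  0.50179085, -0.42680036,  1.55137215,  0.22078266,
        1.13830184, -0.2103245 ]), 'joint_vel': array([-0.00081198, -0.00237738, -0.00156823, -0.00382701,  0.00010436,
        0.0021365 ,  0.00137838]), 'joint_efforts': array([-1.08805668e-02, -5.70818317e+01, -5.83813503e+00, -2.81748712e+01,
        1.06332256e-02,  5.74825419e-03,  6.82763584e-06]), 'tool_pos': array([ 0.26758946, -0.59165586,  0.23032828]), 'orientation': array([3.0980389 , 1.56897431, 1.95205614]), 'wrist_force': array([-0.16422231, -0.14596032, -0.17563877]), 'torque': array([ 0.03346302, -0.02073629, -0.03226874]), 'opening': 0.998339982558538} -0.0187 {'fx': 317.17240455015025, 'fy': 317.17240455015025, 'cx': 274.4952483629572, 'cy': 209.99916097792752, 'dist': array([0.00941628, 0.        , 0.        , 0.        , 0.        ]), 'hand_eye': array([[ 8.78437857e-04, -3.13935061e-01,  9.49444051e-01,
        -1.43673044e-01],
       [ 2.17942740e-04, -9.49444335e-01, -3.13935356e-01,
         8.08932112e-02],
       [ 9.99999590e-01,  4.82697139e-04, -7.65607979e-04,
        -6.76586217e-05],
       [ 0.00000000e+00,  0.00000000e+00,  0.00000000e+00,
         1.00000000e+00]])}
```

View pics/top0.png

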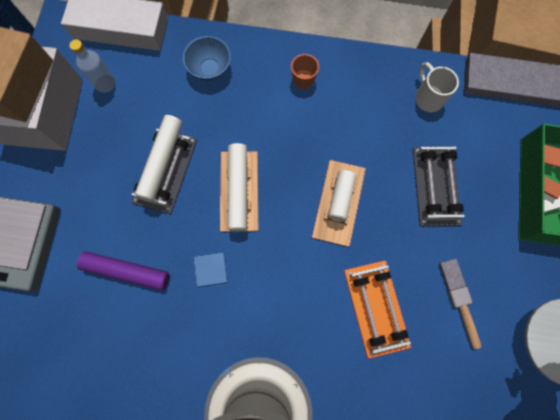

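View pics/scene0.png

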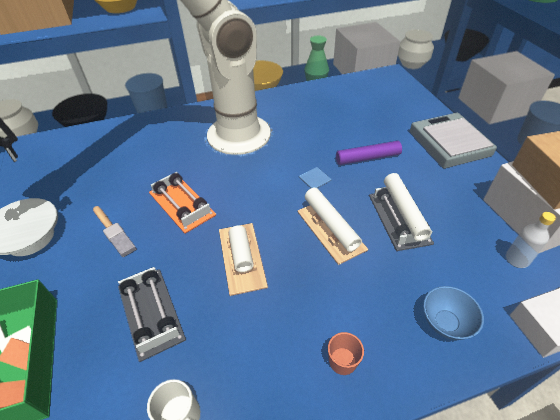

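The top view shows the candidates. Vases: long one on a wooden rest (237,188), short one (342,196), one on the occupied stand (159,160), purple one (122,271). Stands: dark empty (438,185), dark occupied (165,170), orange (378,310). I choose the vase at (237,188) and the stand at (438,185), and check both in one crop.

```bash
cat > h.py <<'E'
from plant import arm
import cv2,numpy as np
from scipy.spatial.transform import Rotation as Ro
def cam(n,s=None):
    c=arm.get_calibration(n);K=np.array([[c['fx'],0,c['cx']],[0,c['fy'],c['cy']],[0,0,1]]);d=np.array(c['dist'])
    if n=='wrist':
        T=np.eye(4);T[:3,:3]=Ro.from_euler('xyz',s['orientation']).as_matrix();T[:3,3]=s['tool_pos']
        M=np.linalg.inv(T@c['hand_eye']);return K,d,M[:3,:3],M[:3,3]
    return K,d,np.array(c['R']),np.array(c['t'])
def px2w(px,z,C):
    K,d,R,t=C
    u=cv2.undistortPoints(np.array(px,float).reshape(-1,1,2),K,d)[:,0]
    r=np.c_[u,np.ones(len(u))]@R;o=-R.T@t
    return o+r*((z-o[2])/r[:,2])[:,None]
def w2px(X,C):
    K,d,R,t=C
    return cv2.projectPoints(np.array(X,float),cv2.Rodrigues(R)[0],t,K,d)[0][:,0]
def rows(target_pos,R_t=None):
    "offset and twist in jog units from the current pose"
    s=arm.state();R=Ro.from_euler('xyz',s['orientation'])
    o=R.inv().apply(np.array(target_pos)-s['tool_pos'])/0.3
    w=(R.inv()*R_t).as_rotvec()/(np.pi/4) if R_t is not None else None
    return o,w
E
python3 - <<'E'
from h import *
im=cv2.imread('pics/top0.png');sc=cv2.imread('pics/scene0.png')
a=cv2.resize(im[135:245,200:280],None,fx=5,fy=5,interpolation=2);b=cv2.resize(im[135:245,400:480],None,fx=5,fy=5,interpolation=2)
cv2.imwrite('pics/crop.png',np.hstack([a,b]))
C=cam('top')
m=(im.min(2)>125).astype(np.uint8);m[:,:215]=0;m[:,262:]=0;m[:135]=0;m[245:]=0
n,l,st,ce=cv2.connectedComponentsWithStats(m);i=1+st[1:,4].argmax();ys,xs=np.where(l==i)
r=cv2.minAreaRect(np.c_[xs,ys].astype(np.float32));print(st[i],r)
print(px2w(cv2.boxPoints(r),.047,C).round(4))
E
```

```text
[ 221  143   30   86 1639] ((235.5, 185.5), (85.0, 29.0), 90.0)
[[0.5832 0.1823 0.047 ]
 [0.5936 0.1143 0.047 ]
 [0.391  0.0804 0.047 ]
 [0.3811 0.1452 0.047 ]]
```

View pics/crop.png

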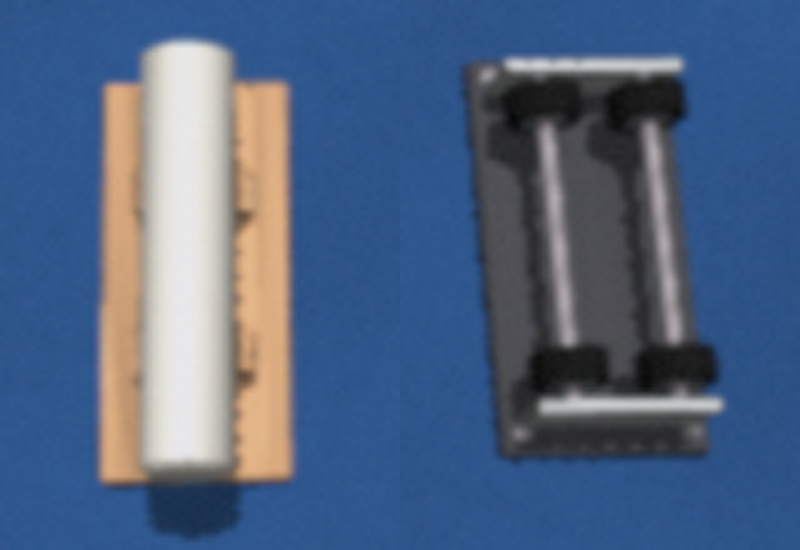

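The crop confirms the choice: left is a full-length white vase on wood (axis at crop column 187, ends at rows 42 and 472). Right is a dark empty stand with four wheels at crop (545,102), (648,102), (570,368) and (680,365).

```bash
python3 - <<'E'
from h import *
C=cam('top')
f=lambda L,x0:[(x0+x/5-.4,135+y/5-.4) for x,y in L]
v=px2w(f([(188,42),(188,470)],200),.06,C);v2=px2w(f([(187,470)],200),.04,C)
print('vase',v,v2,np.linalg.norm(v[0]-v2[0]))
w=px2w(f([(145,102),(248,102),(170,368),(280,365)],400),.036,C)
print('wheels',w.round(4),w.mean(0))
print([np.linalg.norm(w[i]-w[j]).round(4) for i,j in((0,1),(2,3),(0,2),(1,3))])
d=w[0]+w[1]-w[2]-w[3];print('yaw',np.degrees(np.arctan2(d[1],d[0])))
d=v[0]-v2[0];print('vyaw',np.degrees(np.arctan2(d[1],d[0])))
s=arm.state();print(Ro.from_euler('xyz',s['orientation']).as_matrix().round(3))
E
```

```text
vase [[0.58375532 0.14216228 0.06      ]
 [0.38298699 0.10706618 0.06      ]] [[0.38639429 0.11008348 0.04      ]] 0.2009488125887765
wheels [[ 0.6327 -0.3119  0.036 ]
 [ 0.6403 -0.361   0.036 ]
 [ 0.5031 -0.3323  0.036 ]
 [ 0.5123 -0.383   0.036 ]] [ 0.57210075 -0.34706268  0.036     ]
[np.float64(0.0496), np.float64(0.0515), np.float64(0.1312), np.float64(0.1299)]
yaw 9.35650408104326
vyaw 9.232045061424035
[[-0.001  0.911  0.412]
 [ 0.002  0.412 -0.911]
 [-1.     0.    -0.002]]
```

```bash
python3 -m jog '[{"offset":[-0.07,1.0,-0.26],"twist":[0.335,0,0],"gripper":1},{"offset":[-0.07,1.0,-0.26],"twist":[0.335,0,0],"gripper":1},{"offset":[-0.07,1.0,-0.26],"twist":[0.335,0,0],"gripper":1},{"offset":[-0.07,1.0,-0.26],"twist":[0.335,0,0],"gripper":1},{"offset":[-0.07,1.0,-0.26],"twist":[0.335,0,0],"gripper":1},{"offset":[-0.07,1.0,-0.26],"twist":[0.335,0,0],"gripper":1},{"offset":[-0.07,1.0,-0.26],"twist":[0.335,0,0],"gripper":1},{"offset":[-0.07,1.0,-0.26],"twist":[0.335,0,0],"gripper":1}]'
python3 - <<'E'
from h import *
Rt=Ro.from_matrix(np.array([[0,0,-1],[np.cos(a:=np.radians(9.3)),np.sin(a),0],[np.sin(a),-np.cos(a),0]]).T)
print(rows([.572,-.347,.23],Rt))
E
```

```text
t: 0.77
tool_pos: [0.514, -0.3906, 0.2518]
orientation: [2.525, 1.566, 1.124]
wrist_force: [1.4, 1.0, 0.6]
opening: 0.997
(array([ 0.07385963,  0.2147929 , -0.11034599]), array([ 0.00858522, -0.00539626, -0.00379411]))
```

```bash
python3 -m jog '[{"offset":[0.07,0.215,-0.11],"twist":[0.009,-0.005,-0.004],"gripper":1},{"offset":[0.07,0.215,-0.11],"twist":[0.009,-0.005,-0.004],"gripper":1},{"offset":[0.07,0.215,-0.11],"twist":[0.009,-0.005,-0.004],"gripper":1},{"offset":[0.07,0.215,-0.11],"twist":[0.009,-0.005,-0.004],"gripper":1},{"offset":[0.07,0.215,-0.11],"twist":[0.009,-0.005,-0.004],"gripper":1}]'
python3 - <<'E'
from h import *
s=arm.state();im=arm.capture('wrist')[:,:,::-1].copy();cv2.imwrite('pics/w1.png',im)
np.save('s1.npy',s,allow_pickle=True)
E
```

```text
t: 1.18
tool_pos: [0.5717, -0.3469, 0.2304]
orientation: [-2.035, 1.569, 2.841]
wrist_force: [-0.0, 0.2, 0.2]
opening: 1.001
```

View pics/w1.png

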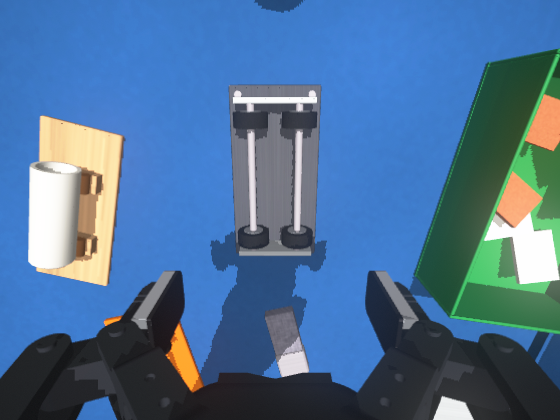

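The wrist view shows the empty stand right under the tool: far wheels at (250,119) and (299,119), near wheels at (254,236) and (297,236), shafts visible, nothing on it.

```bash
python3 - <<'E'
from h import *
s=np.load('s1.npy',allow_pickle=True).item();C=cam('wrist',s)
w=px2w([(250.5,119.5),(299.5,119.5),(253.5,236),(297,236)],.036,C)
print(w.round(4),w.mean(0));print([np.linalg.norm(w[i]-w[j]).round(4) for i,j in((0,1),(2,3),(0,2),(1,3))])
d=w[0]+w[1]-w[2]-w[3];print('yaw',np.degrees(np.arctan2(d[1],d[0])))
p=px2w([(229.5,86),(321.5,85),(311,255),(240,255)],.0,C);print(p.round(4))
sh=px2w([(251,130),(253,225),(299,130),(298,225)],.036,C);print(sh.round(4),sh.mean(0))
d=sh[0]+sh[2]-sh[1]-sh[3];print('yaw',np.degrees(np.arctan2(d[1],d[0])))
Rt=Ro.from_matrix(np.array([[0,0,-1],[np.cos(a:=np.radians(9.3)),np.sin(a),0],[np.sin(a),-np.cos(a),0]]).T)
print(rows([.485,.126,.16],Rt))
E
```

```text
[[ 0.6331 -0.3113  0.036 ]
 [ 0.6413 -0.3609  0.036 ]
 [ 0.5055 -0.3327  0.036 ]
 [ 0.5137 -0.3822  0.036 ]] [ 0.57341138 -0.34677602  0.036     ]
[np.float64(0.0502), np.float64(0.0502), np.float64(0.1294), np.float64(0.1293)]
yaw 9.503841166573219
[[ 0.6624 -0.2813  0.    ]
 [ 0.6798 -0.3807  0.    ]
 [ 0.4756 -0.4103  0.    ]
 [ 0.4605 -0.319   0.    ]]
[[ 0.6229 -0.3133  0.036 ]
 [ 0.5189 -0.3302  0.036 ]
 [ 0.6309 -0.3623  0.036 ]
 [ 0.5273 -0.3808  0.036 ]] [ 0.57498606 -0.34665882  0.036     ]
yaw 9.686177875688193
(array([ 0.23564982, -0.02961142, -1.60645382]), array([-1.94450709e-03,  5.34272632e-05,  2.09886612e-03]))
```

The two views agree within 1.5 mm, with wheel spacings of 50 and 129 mm. Seat: (0.573, -0.347), yaw 9.4°. Next, over to the vase.

```bash
python3 -m jog '[{"offset":[0,0,-1],"twist":[0,0,0],"gripper":1},{"offset":[0,0,-1],"twist":[0,0,0],"gripper":1},{"offset":[0,0,-1],"twist":[0,0,0],"gripper":1},{"offset":[0,0,-1],"twist":[0,0,0],"gripper":1},{"offset":[0,0,-1],"twist":[0,0,0],"gripper":1},{"offset":[0,0,-1],"twist":[0,0,0],"gripper":1},{"offset":[0,0,-1],"twist":[0,0,0],"gripper":1},{"offset":[0,0,-1],"twist":[0,0,0],"gripper":1}]'
python3 - <<'E'
from h import *
Rt=Ro.from_matrix(np.array([[0,0,-1],[np.cos(a:=np.radians(9.3)),np.sin(a),0],[np.sin(a),-np.cos(a),0]]).T)
print(rows([.485,.126,.21],Rt))
E
```

```text
t: 1.9
tool_pos: [0.5215, -0.0456, 0.2317]
orientation: [-2.822, 1.569, 2.057]
wrist_force: [-0.6, 1.4, 0.3]
opening: 0.999
(array([ 0.07342661, -0.02485245, -0.58405761]), array([ 0.00602794, -0.00226661,  0.00075524]))
```

```bash
python3 -m jog '[{"offset":[0.07,-0.025,-0.584],"twist":[0.006,0,0],"gripper":1},{"offset":[0.07,-0.025,-0.584],"twist":[0.006,0,0],"gripper":1},{"offset":[0.07,-0.025,-0.584],"twist":[0.006,0,0],"gripper":1},{"offset":[0.07,-0.025,-0.584],"twist":[0.006,0,0],"gripper":1},{"offset":[0.07,-0.025,-0.584],"twist":[0.006,0,0],"gripper":1},{"offset":[0.07,-0.025,-0.584],"twist":[0.006,0,0],"gripper":1},{"offset":[0.07,-0.025,-0.584],"twist":[0.006,0,0],"gripper":1},{"offset":[0.07,-0.025,-0.584],"twist":[0.006,0,0],"gripper":1}]'
python3 - <<'E'
from h import *
s=arm.state();im=arm.capture('wrist')[:,:,::-1].copy();cv2.imwrite('pics/w2.png',im)
np.save('s2.npy',s,allow_pickle=True)
E
```

```text
t: 2.57
tool_pos: [0.4858, 0.1235, 0.2112]
orientation: [-2.683, 1.57, 2.189]
wrist_force: [0.1, -0.7, -0.6]
opening: 1.0
```

View pics/w2.png

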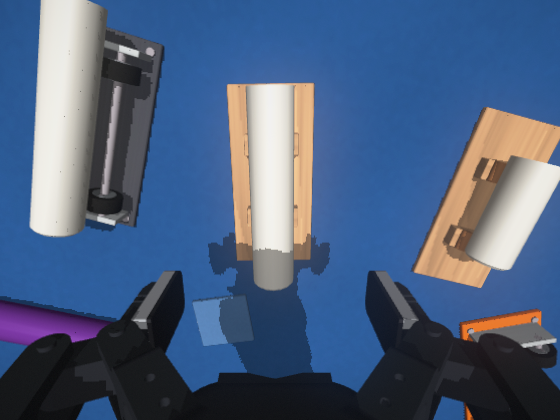

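The wrist view shows the long vase: far end on row 84 (cols 247–294), near end at row 290 (cols 254–294). The neighbouring stand is well clear of the fingers.

```bash
python3 - <<'E'
from h import *
s=np.load('s2.npy',allow_pickle=True).item();C=cam('wrist',s)
e=px2w([(270.5,84),(274,290)],.069,C);ax=px2w([(270.7,100),(273.8,275)],.05,C)
print(e,np.linalg.norm(e[0]-e[1]),e.mean(0));d=ax[0]-ax[1];yaw=np.arctan2(d[1],d[0]);print(np.degrees(yaw),ax)
m=e.mean(0)
u=np.array([np.cos(yaw),np.sin(yaw)]);m[:2]=ax[0][:2]+u*((m-ax[0])[:2]@u)
a=yaw;Rt=Ro.from_matrix(np.array([[0,0,-1],[np.cos(a),np.sin(a),0],[np.sin(a),-np.cos(a),0]]).T)
print(m,rows([m[0],m[1],.10],Rt),rows([m[0],m[1],.031],Rt))
E
```

```text
[[0.58138159 0.14264981 0.069     ]
 [0.38587721 0.10837349 0.069     ]] 0.19848634877161392 [0.4836294  0.12551165 0.069     ]
9.983968766769351 [[0.56913932 0.14080861 0.05      ]
 [0.39235843 0.10968837 0.05      ]]
[0.48358775 0.12574824 0.069     ] (array([ 0.37052472, -0.0059033 , -0.00917965]), array([-0.0204034 , -0.0007096 ,  0.00038011])) (array([ 0.60052467, -0.00583361, -0.00905202]), array([-0.0204034 , -0.0007096 ,  0.00038011]))
```

```bash
python3 -m jog '[{"offset":[0.12,-0.006,-0.009],"twist":[-0.015,0,0],"gripper":1},{"offset":[0.24,-0.006,-0.009],"twist":[-0.015,0,0],"gripper":1},{"offset":[0.36,-0.006,-0.009],"twist":[-0.015,0,0],"gripper":1},{"offset":[0.44,-0.006,-0.009],"twist":[-0.015,0,0],"gripper":1},{"offset":[0.52,-0.006,-0.009],"twist":[-0.015,0,0],"gripper":1},{"offset":[0.57,-0.006,-0.009],"twist":[-0.015,0,0],"gripper":1},{"offset":[0.6,-0.006,-0.009],"twist":[-0.015,0,0],"gripper":1},{"offset":[0.6,-0.006,-0.009],"twist":[-0.015,0,0],"gripper":1}]'
```

```text
t: 3.28
tool_pos: [0.4828, 0.1236, 0.0294]
orientation: [-1.517, 1.567, -2.921]
wrist_force: [-0.3, 0.4, -0.5]
opening: 1.001
```

```bash
python3 -m jog '[{"offset":[0,0,0],"twist":[0,0,0],"gripper":0.3},{"offset":[0,0,0],"twist":[0,0,0],"gripper":-0.2},{"offset":[0,0,0],"twist":[0,0,0],"gripper":-0.4},{"offset":[0,0,0],"twist":[0,0,0],"gripper":-0.6},{"offset":[0,0,0],"twist":[0,0,0],"gripper":-0.6},{"offset":[0,0,0],"twist":[0,0,0],"gripper":-0.6},{"offset":[0,0,0],"twist":[0,0,0],"gripper":-0.6},{"offset":[0,0,0],"twist":[0,0,0],"gripper":-0.6}]' 50
```

```text
t: 3.95
tool_pos: [0.4837, 0.1263, 0.0313]
orientation: [3.132, 1.569, 1.73]
wrist_force: [-2.3, 4.6, 6.6]
opening: 0.499
```

```bash
python3 -m jog '[{"offset":[0,0,0],"twist":[0,0,0],"gripper":-0.6},{"offset":[0,0,0],"twist":[0,0,0],"gripper":-0.6},{"offset":[-0.02,0,0],"twist":[0,0,0],"gripper":-0.6},{"offset":[-0.06,0,0],"twist":[0,0,0],"gripper":-0.6},{"offset":[-0.12,0,0],"twist":[0,0,0],"gripper":-0.6},{"offset":[-0.22,0,0],"twist":[0,0,0],"gripper":-0.6},{"offset":[-0.32,0,0],"twist":[0,0,0],"gripper":-0.6},{"offset":[-0.4,0,0],"twist":[0,0,0],"gripper":-0.6}]'
python3 - <<'E'
from h import *
s=arm.state();im=arm.capture('wrist')[:,:,::-1].copy();cv2.imwrite('pics/w3.png',im)
np.save('s3.npy',s,allow_pickle=True)
a=np.radians(9.4);Rt=Ro.from_matrix(np.array([[0,0,-1],[np.cos(a),np.sin(a),0],[np.sin(a),-np.cos(a),0]]).T)
print(s,rows([.573,-.347,.16],Rt))
E
```

```text
t: 4.62
tool_pos: [0.4839, 0.1261, 0.154]
orientation: [2.676, 1.568, 1.274]
wrist_force: [-0.1, -0.5, -2.5]
opening: 0.495
{'t': 4.6167, 'joints': array([ 0.24578011,  0.37329005, -0.65879146,  1.98790864,  0.29300703,
        0.87330305, -1.97176272]), 'joint_vel': array([ 0.24523455, -0.43663408, -0.22974666, -0.21185734, -0.38798281,
        0.54993887,  0.32442551]), 'joint_efforts': array([ -1.48058072, -39.45104241,  -5.98476112, -22.50427365,
         0.33977942,  -0.37786779,  -0.34587077]), 'tool_pos': array([0.483926  , 0.12606914, 0.15395027]), 'orientation': array([2.67605392, 1.56834336, 1.27415069]), 'wrist_force': array([-0.09758355, -0.51286514, -2.51015589]), 'torque': array([ 0.03353781, -0.07642942, -0.00403903]), 'opening': 0.4951104320271387} (array([-0.00920849,  0.01765693,  1.60597882]), array([ 0.00641582, -0.00227162, -0.0098724 ]))
```

View pics/w3.png

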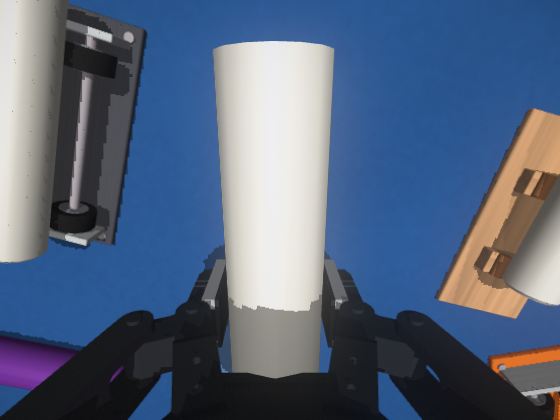

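The vase is held level and centred: far rim at row 42 (cols 213–334) gives mid-length about 1–3 mm ahead of the TCP and axis about 15 mm behind the tip, as expected. Weight is about 0.25 kg.

```bash
python3 -m jog '[{"offset":[-0.01,0,0.06],"twist":[0,0,0],"gripper":-0.6},{"offset":[-0.01,0,0.18],"twist":[0,0,0],"gripper":-0.6},{"offset":[-0.01,0,0.31],"twist":[0,0,0],"gripper":-0.6},{"offset":[-0.01,0.01,0.44],"twist":[0,0,0],"gripper":-0.6},{"offset":[-0.01,0.01,0.57],"twist":[0,0,0],"gripper":-0.6},{"offset":[-0.01,0.01,0.69],"twist":[0,0,0],"gripper":-0.6},{"offset":[-0.01,0.01,0.78],"twist":[0,0,0],"gripper":-0.6},{"offset":[-0.01,0.01,0.8],"twist":[0,0,0],"gripper":-0.6}]' && python3 - <<'E'
from h import *
a=np.radians(9.4);Rt=Ro.from_matrix(np.array([[0,0,-1],[np.cos(a),np.sin(a),0],[np.sin(a),-np.cos(a),0]]).T)
print(rows([.573,-.347,.15],Rt))
E
```

```text
t: 5.33
tool_pos: [0.53, -0.1166, 0.1611]
orientation: [1.377, 1.563, -0.033]
wrist_force: [0.2, -0.1, -2.3]
opening: 0.494
(array([0.03811808, 0.01851938, 0.78117204]), array([-0.00439657,  0.00187033, -0.00944725]))
```

```bash
python3 -m jog '[{"offset":[0,0,0.1],"twist":[0,0,0],"gripper":-0.6},{"offset":[0.01,0.01,0.21],"twist":[0,0,0],"gripper":-0.6},{"offset":[0.02,0.015,0.33],"twist":[0,0,-0.009],"gripper":-0.6},{"offset":[0.03,0.018,0.46],"twist":[-0.004,0,-0.009],"gripper":-0.6},{"offset":[0.038,0.018,0.58],"twist":[-0.004,0,-0.009],"gripper":-0.6},{"offset":[0.038,0.018,0.69],"twist":[-0.004,0,-0.009],"gripper":-0.6},{"offset":[0.038,0.018,0.76],"twist":[-0.004,0,-0.009],"gripper":-0.6},{"offset":[0.038,0.018,0.781],"twist":[-0.004,0,-0.009],"gripper":-0.6}]' && python3 -m jog '[{"offset":[0,0,0],"twist":[0,0,0],"gripper":-0.6},{"offset":[0,0,0],"twist":[0,0,0],"gripper":-0.6}]' && python3 - <<'E'
from h import *
a=np.radians(9.4);Rt=Ro.from_matrix(np.array([[0,0,-1],[np.cos(a),np.sin(a),0],[np.sin(a),-np.cos(a),0]]).T)
print(rows([.573,-.347,.056],Rt))
E
```

```text
t: 6.0
tool_pos: [0.5715, -0.3529, 0.15]
orientation: [-0.119, 1.567, -1.532]
wrist_force: [0.5, -0.8, -1.8]
opening: 0.5
t: 6.17
tool_pos: [0.5708, -0.3532, 0.1499]
orientation: [-0.303, 1.567, -1.717]
wrist_force: [0.3, 0.4, -2.3]
opening: 0.497
(array([ 0.31304978,  0.0107086 , -0.02020918]), array([-0.00997231,  0.00402876,  0.00127517]))
```

```bash
python3 -m jog '[{"offset":[0.03,0.011,-0.02],"twist":[-0.01,0.004,0],"gripper":-0.6},{"offset":[0.08,0.011,-0.02],"twist":[-0.01,0.004,0],"gripper":-0.6},{"offset":[0.13,0.011,-0.02],"twist":[-0.01,0.004,0],"gripper":-0.6},{"offset":[0.18,0.011,-0.02],"twist":[-0.01,0.004,0],"gripper":-0.6},{"offset":[0.21,0.011,-0.02],"twist":[-0.01,0.004,0],"gripper":-0.6},{"offset":[0.23,0.011,-0.02],"twist":[-0.01,0.004,0],"gripper":-0.6},{"offset":[0.23,0.011,-0.02],"twist":[-0.01,0.004,0],"gripper":-0.6},{"offset":[0.23,0.011,-0.02],"twist":[-0.01,0.004,0],"gripper":-0.6}]' && python3 - <<'E'
from h import *
a=np.radians(9.4);Rt=Ro.from_matrix(np.array([[0,0,-1],[np.cos(a),np.sin(a),0],[np.sin(a),-np.cos(a),0]]).T)
print(rows([.573,-.347,.0493],Rt))
for n in("scene","top"):cv2.imwrite(f"pics/{n}1.png",arm.capture(n)[:,:,::-1])
im=cv2.imread('pics/scene1.png');cv2.imwrite('pics/c1.png',cv2.resize(im[230:380,80:280],None,fx=4,fy=4,interpolation=2))
E
```

```text
t: 6.83
tool_pos: [0.573, -0.3469, 0.0804]
orientation: [-1.925, 1.569, 2.951]
wrist_force: [-0.4, -0.6, -2.9]
opening: 0.494
(array([0.10354933, 0.0001389 , 0.00052475]), array([ 6.87788249e-06, -7.29513538e-04,  1.96986519e-03]))
```

View pics/c1.png

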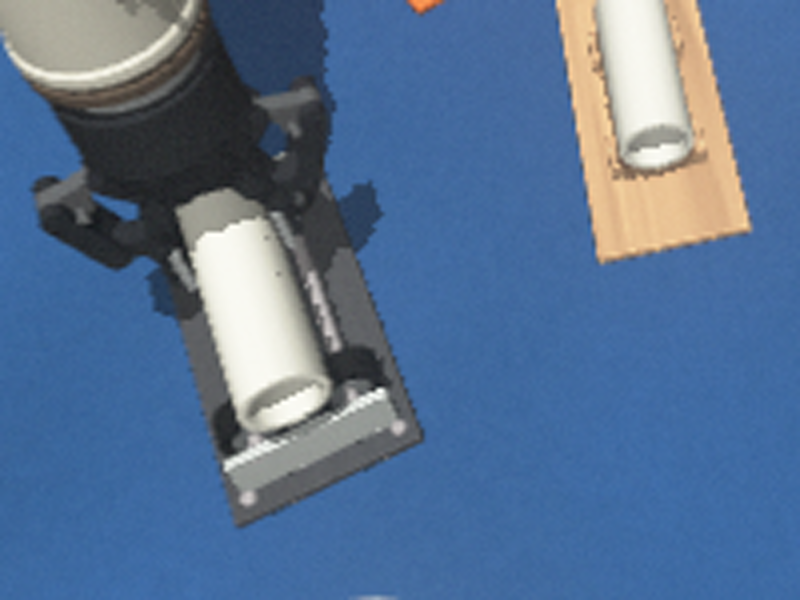

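The vase hovers parallel to the stand and between its rollers (mouth at crop (285,400)). I lower it slowly.

```bash
python3 -m jog '[{"offset":[0.015,0,0],"twist":[0,0,0],"gripper":-0.6},{"offset":[0.03,0,0],"twist":[0,0,0],"gripper":-0.6},{"offset":[0.045,0,0],"twist":[0,0,0],"gripper":-0.6},{"offset":[0.06,0,0],"twist":[0,0,0],"gripper":-0.6},{"offset":[0.075,0,0],"twist":[0,0,0],"gripper":-0.6},{"offset":[0.085,0,0],"twist":[0,0,0],"gripper":-0.6},{"offset":[0.09,0,0],"twist":[0,0,0],"gripper":-0.6},{"offset":[0.09,0,0],"twist":[0,0,0],"gripper":-0.6}]' && python3 -c "
from h import *
print(rows([.573,-.347,.0493]))"
```

```text
t: 7.6
tool_pos: [0.5734, -0.3471, 0.0539]
orientation: [-1.382, 1.57, -2.788]
wrist_force: [-0.9, 0.5, -2.2]
opening: 0.5
(array([ 0.01544544, -0.00125206, -0.00056762]), None)
```

```bash
python3 -m jog '[{"offset":[0.003,-0.001,0],"twist":[0,0,0],"gripper":-0.6},{"offset":[0.006,-0.001,0],"twist":[0,0,0],"gripper":-0.6},{"offset":[0.008,-0.001,0],"twist":[0,0,0],"gripper":-0.6},{"offset":[0.01,-0.001,0],"twist":[0,0,0],"gripper":-0.6},{"offset":[0.012,-0.001,0],"twist":[0,0,0],"gripper":-0.6},{"offset":[0.012,-0.001,0],"twist":[0,0,0],"gripper":-0.6},{"offset":[0.012,-0.001,0],"twist":[0,0,0],"gripper":-0.6}]'
```

```text
t: 8.18
tool_pos: [0.5731, -0.3472, 0.0504]
orientation: [-1.32, 1.57, -2.727]
wrist_force: [-0.7, -0.1, -3.0]
opening: 0.495
```

Not in contact yet; I step down further in small increments.

```bash
python3 -m jog '[{"offset":[0.002,0,0],"twist":[0,0,0],"gripper":-0.6},{"offset":[0.004,0,0],"twist":[0,0,0],"gripper":-0.6},{"offset":[0.006,0,0],"twist":[0,0,0],"gripper":-0.6},{"offset":[0.006,0,0],"twist":[0,0,0],"gripper":-0.6}]'
```

```text
t: 8.52
tool_pos: [0.5732, -0.347, 0.0497]
orientation: [-1.195, 1.57, -2.602]
wrist_force: [-3.8, 2.6, 6.2]
opening: 0.496
```

```bash
python3 -m jog '[{"offset":[0.002,0,0],"twist":[0,0,0],"gripper":-0.6},{"offset":[0.004,0,0],"twist":[0,0,0],"gripper":-0.6},{"offset":[0.004,0,0],"twist":[0,0,0],"gripper":-0.6}]'
```

```text
t: 8.77
tool_pos: [0.5733, -0.3469, 0.0497]
orientation: [-1.0, 1.57, -2.407]
wrist_force: [-3.9, 1.7, 8.1]
opening: 0.496
```

Contact is at the predicted height, with a light load. I open gradually.

```bash
python3 -m jog '[{"offset":[0,0,0],"twist":[0,0,0],"gripper":-0.1},{"offset":[0,0,0],"twist":[0,0,0],"gripper":0.0},{"offset":[0,0,0],"twist":[0,0,0],"gripper":0.05},{"offset":[0,0,0],"twist":[0,0,0],"gripper":0.1},{"offset":[0,0,0],"twist":[0,0,0],"gripper":0.2},{"offset":[0,0,0],"twist":[0,0,0],"gripper":0.35},{"offset":[0,0,0],"twist":[0,0,0],"gripper":0.5},{"offset":[0,0,0],"twist":[0,0,0],"gripper":0.5}]' 20
python3 - <<'E'
from h import *
cv2.imwrite("pics/w4.png",arm.capture("wrist")[:,:,::-1])
E
```

```text
t: 9.43
tool_pos: [0.5733, -0.347, 0.0497]
orientation: [-0.852, 1.57, -2.259]
wrist_force: [-0.0, 0.2, 0.1]
opening: 0.759
```

View pics/w4.png

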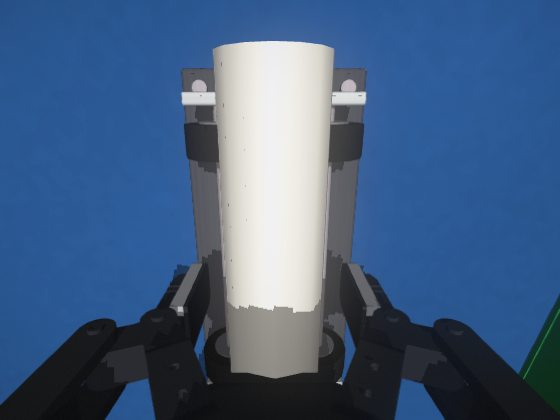

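Released: the vase is centred between the wheels (axis at col 273, wheels at 185–363), both fingers clear. I retreat straight up.

```bash
python3 -m jog '[{"offset":[-0.03,0,0],"twist":[0,0,0],"gripper":0.5},{"offset":[-0.08,0,0],"twist":[0,0,0],"gripper":0.5},{"offset":[-0.15,0,0],"twist":[0,0,0],"gripper":0.5},{"offset":[-0.25,0,0],"twist":[0,0,0],"gripper":0.5},{"offset":[-0.36,0,0],"twist":[0,0,0],"gripper":0.5},{"offset":[-0.47,0,0],"twist":[0,0,0],"gripper":0.5},{"offset":[-0.55,0,0],"twist":[0,0,0],"gripper":0.5},{"offset":[-0.58,0,0],"twist":[0,0,0],"gripper":0.5}]'
python3 -m jog '[{"offset":[0,0,0],"twist":[0,0,0],"gripper":0.5},{"offset":[0,0,0],"twist":[0,0,0],"gripper":0.5},{"offset":[0,0,0],"twist":[0,0,0],"gripper":0.5},{"offset":[0,0,0],"twist":[0,0,0],"gripper":0.5}]'
python3 - <<'E'
from h import *
s=arm.state();a=arm.capture("wrist");[arm.capture('wrist') for _ in range(8)];b=arm.capture("wrist")
cv2.imwrite("pics/w5.png",b[:,:,::-1]);print('max diff',cv2.absdiff(a,b).max());np.save('s5.npy',s,allow_pickle=True)
C=cam('wrist',s);m=(b[:,:,:].min(2)>110).astype(np.uint8);m[:,:200]=0;m[:,350:]=0;m=cv2.morphologyEx(m,2,np.ones((9,9)))
for r in range(40,340,40):
    x=np.where(m[r])[0];print(r,x.min() if len(x) else None,x.max() if len(x) else None)
E
```

```text
t: 10.15
tool_pos: [0.5761, -0.3477, 0.2307]
orientation: [0.748, 1.562, -0.659]
wrist_force: [1.1, -0.4, 0.3]
opening: 0.75
t: 10.48
tool_pos: [0.575, -0.3473, 0.2289]
orientation: [0.666, 1.565, -0.74]
wrist_force: [-0.1, -0.3, -1.6]
opening: 0.748
max diff 190
40 None None
80 None None
120 249 295
160 237 313
200 247 312
240 252 292
280 253 291
320 None None
```

View pics/w5.png

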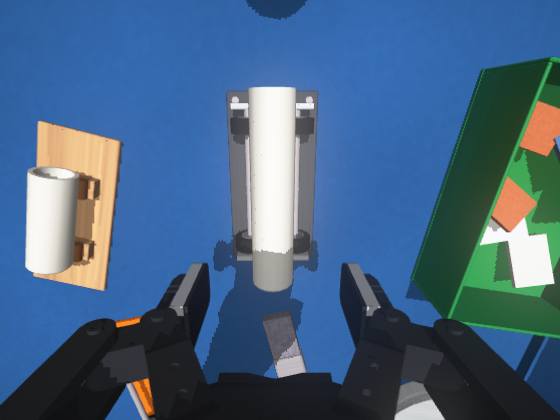

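The vase lies on the four wheels: ends at (272,88) and (272.5,291), wheels visible symmetrically on both sides. The frame difference may be the arm settling, so I check position and stillness with the fixed camera.

```bash
python3 - <<'E'
from h import *
s=np.load('s5.npy',allow_pickle=True).item();C=cam('wrist',s)
e=px2w([(272,88),(272.5,291)],.087,C);d=e[0]-e[1];a=np.radians(9.4)
m=e.mean(0)[:2]-[.573,-.347];print(e,np.linalg.norm(d),np.degrees(np.arctan2(d[1],d[0])),m@[np.cos(a),np.sin(a)],m@[-np.sin(a),np.cos(a)])
f=[]
for _ in range(5):
    x=arm.capture('scene'); f.append(x[265:370,105:195].astype(int)); arm.capture('top')
print([int(abs(q-f[0]).max()) for q in f],[round(float(abs(q-f[0]).mean()),2) for q in f],arm.state()['t'],arm.state()['joint_vel'].round(3))
E
```

```text
[[ 0.66835144 -0.33001894  0.087     ]
 [ 0.47493645 -0.36209853  0.087     ]] 0.19605727769199205 9.41728133586997 -0.001184110877450052 0.00115010395618949
[0, 57, 56, 56, 55] [0.0, 1.44, 1.45, 1.44, 1.45] 11.4833 [ 0.001  0.    -0.001  0.001 -0.     0.     0.001]
```

```bash
python3 -c "
from plant import arm
print(arm.close_job())"
```

```text
the job is handed in; nothing more can be done
None
```

I laid the long white vase on the four wheels of the empty dark stand, let go, backed the gripper off to about 23 cm above the bench and handed the job in at about 11.5 s of the 38 s. I lifted it by its middle with 50 N. Lowering the last 30 mm took small, slow steps until it touched lightly (about 8 N) at the expected height.

**Position:** the last wrist view puts the vase's middle about 1 mm from the seat point both lengthwise and crosswise, with its axis in line with the stand. Measured that way the vase came out 196 mm long instead of 200, so these figures are good to a few millimetres.

**Stillness:** a first comparison of two wrist frames showed large differences. I put that down to the arm still settling and image noise. Over about 0.5 s, the fixed scene camera then showed only a small, constant difference between frames and no growing change, so I took the vase to be still.

**Not checked directly:** roller angles cannot be read, so I saw no sign of turning but have no number for it. I also measured no final vase height; the only evidence for it is the touch at the expected height.

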